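# Open the touch-up paint jar on the rack-repair bench

## Robot

A 6-joint arm with a two-finger parallel gripper is mounted at the origin on the work surface. World frame = base frame: x ahead of the robot, y to its left, z up, the work surface at z = 0. Lengths are in m, angles in degrees, forces in N, time in s.
With the tool pointing down it reaches from about 0.4 to 0.825 m from the base axis. Payload 7 kg.
Tool frame: the origin (TCP) lies at the very end of the fingers, on their centre line; the grasp point (between the pads) lies 19 mm behind it; z points along the fingers, y is the direction in which the jaws open and shut (so a half turn about z gives the same grasp; the last joint's range is limited). The gripper opens to 88 mm and grips with 3 to 60 N. Pads are 19 mm wide; open, the fingers measure 130 mm over their backs; the gripper's body (78 mm by 193 mm) begins 47 mm behind the grasp point.
Start: joints at [-57.691, 20.546, 0.682, 0, -70.136, -16.507], TCP at [0.184, -0.649, 0.193] pointing down, gripper open.
Joint ranges: [-176.03, 176.03], [-82.01, 121.73], [-58.28, 71.71], [-173.87, 95.51], [-174.79, -0.11], [-173.66, 173.66]. Speed limits (degrees/s): [136.94, 136.94, 172.46, 180, 180, 180].

## Interface

Orientations are given as [roll, pitch, yaw] about the fixed x, y, z axes, in that order (R = Rz(yaw) Ry(pitch) Rx(roll)).
In Python, from plant import telemetry, optics, ctrl gives the robot as it stands.
- The arm moves only by the tool servo_tool, never from a script. Its argument "rows" is a list of rows, each a list of 3 entries, a list of its own where there are three numbers: the shift along the tool's x, y, z in m, then the turn, a rotation vector about the tool's x, y, z in units of 6 degrees (1.0 is 6 degrees), then the closure, from 0 (fully open) to 1 (shut). A call has 1 to 20 rows; each row shifts and turns the commanded pose from where the row before left it, along the tool's axes as they then stand; what a row does not reach is not made up. A row lasts 1/12 s, in which the tool goes at most 41.7 mm and 7.16 degrees, less where a joint would pass 70% of its speed; a pose out of reach is approached as far as the arm can. A call is refused whole if a number of a shift passes 0.0417 or a number of a turn 1, either way. A call with a gripper value outside its range is refused whole. The fingers move at their own pace and stop on an object; the grip force is fixed at half the most. Time passes only in rows, so rows that do not move let the fingers close. It gives the time, the measured TCP pose, the force and the opening at its end, in the units of the state.
- telemetry.get_obs(): the state, without advancing time (a new reading comes with each control period).
- optics.snapshot(name): name is "scene" or "side" or "wrist"; returns the picture (384x512x3 uint8, red, green, blue); there is no depth.
- optics.camera_info(name): a dict with "mtx" (3x3 intrinsics, pixels), "rvec" (rotation vector, rad) and "tvec" (3), from world to camera coordinates, as OpenCV has them. Camera axes: x right, y down, z forward; pixel columns grow to the right and rows downward; lengths in m; the calibration is good to about 2 mm. A picture is of the moment at which its call begins: read the wrist's pose just before it. camera_info takes no time and is no camera call; for the wrist camera it gives the pose at the moment of the call.
- ctrl.close_job(): hands the job in, once; it reports no verdict.
The state is a dict: "clock": time; "joint_pos": joint angles; "qvel": joint speeds; "tau": joint torques, N m; "tool_pos": TCP position; "orientation": TCP orientation; "force": force on the tool from outside, world axes, zero at the start; "moment": the same for the moment, N m; "opening": finger opening in m.
Only numpy, scipy, OpenCV 4.12 (cv2) and the standard library are available. Lean on these libraries where they do the work, as an engineer would, in place of code of your own. Each camera call takes 0.05 s, during which the arm holds its last target.

## Task

The red touch-up paint on the bench shaker has had its mix: turn the shaker's selector knob back to off (the white ring), then unscrew the tight lid of the red jar counter-clockwise while its nest braces the jar, and stop turning when the threads let go. Lift the lid straight off and finish while holding it level in the gripper just above the open jar, a finger's breadth or two clear of the rim. Keep the jar seated in its nest throughout and leave the yellow jar and the other things on the bench alone.

Things in the scene. Friction and masses are not known exactly. Their poses are not given: they have to be found in the camera images.
- shaker: grey bench shaker, 300 x 290 mm, fixed to the bench. Origin on the bench under its middle; +x from control panel to jar platform, z up. Control deck 78 mm, platform top 100 mm above the bench. Two square nests (inner width 66 mm, walls 26 mm high) stand on the platform at x = +55, y = +65 and -65 mm; either may hold the red jar, which cannot turn in it but can be lifted out
- selector (a joint): angle of the selector knob (rad): 0 = off (white ring mark), 0.7 = slow (one white bar), 1.4 = fast (two bars); grows clockwise seen from above, stops at -0.15 and 1.55. A spring detent (about 0.12 N m to leave a mark) pulls it to the nearest of the three marks. It starts at slow or fast
- selector_grip (a point): grip point on the knob's upright axis (shaker's x = -93, y = 0 mm), on a grey bar 36 mm long, 12 mm wide, its top 7 mm above the point; a skirt of 17 mm radius has its top 24 mm below, the deck is 29 mm below. x runs along the bar to its red pointer line, z up. In the shaker's frame x points 0.7 rad left of +x at off, along +x at slow, 0.7 rad right at fast
- jar_red: red square jar, 62 x 62 mm, about 0.45 kg, standing loose in a nest with about 2 mm of play each way. Origin at the centre of its underside, z up. Body 78 mm high, then a round sloping shoulder up to 90 mm and a round neck of 21 mm radius. Pulling up on a lid still engaged lifts the jar with it
- cap_red: black round lid of the red jar, red daubs on top: 58 mm across, 22 mm high, 45 g. Origin at the centre of its lower edge, z up; shut, 98 mm above the jar's, x axes within 0.07 rad. Three-lug thread, tight: turned counter-clockwise from above it breaks loose (0.3 to 0.6 N m), then eases, hardly rising; the lugs let go after 52 to 60 degrees. From there to 85 it lifts straight off; turn no farther
- jar_yellow: yellow jar of the same shape and size with its lid (120 mm high, yellow daubs) in the other nest, origin at the centre of its underside; leave it alone
- wheel_a: black skate wheel 48 mm across and 20 mm high lying on the bench, bystander
- wheel_b: another black skate wheel, bystander
- spanner: steel spanner lying on the bench, bystander
- brush: paint brush lying on the bench, bystander
- tape: roll of yellow tape 100 mm across, 25 mm high, bystander
- thinner: white and silver can 66 mm across, 150 mm high, bystander
- cap_grip (a point): point on the red jar's lid's axis, 12 mm above its lower edge and 10 mm below its top: where to grip it by its ribbed side (29 mm radius); the jar's shoulder lies 20 mm below the lid's lower edge
- jar_rim (a point): centre of the mouth of the red jar, 116 mm above its underside (18 mm above the lower edge of the shut lid)
There are look-alikes about, which are no part of the job. What is shaped like the cap_red but pink is not meant. There is more than one size of the jar_red; the one meant has the size given above.

How it is judged (in metres and radians):
On the way, in this order (a step that is already met when the one before it is completed fails the run):
1. the selector is at off (white ring), the lid still shut tight on the jar (value of joint selector between -0.12 and 0.12 rad and angle between the x axis of cap_red and the x axis of jar_red, either way round below 0.3 rad), for 0.2 s.
2. the lid has been unscrewed until its threads let go, the jar seated in its nest (angle between the x axis of cap_red and the x axis of jar_red, either way round above 0.93 rad and z of jar_red in the frame of shaker below 0.104 m), for 0.1 s.
At the end, for the whole second after the job is handed in: selector within 0.12 rad of off; lid held still by the gripper's fingers (over 1 N), level within 0.2 rad, its lower edge 4 to 49 mm above the rim of the red jar and within 20 mm of its axis, not touching the jar; jar upright and down in its nest (within 3 mm) (value of joint selector between -0.12 and 0.12 rad and z of cap_red in the frame of jar_red between 0.12 and 0.165 m and horizontal distance between cap_red and jar_red below 0.02 m and angle between cap_red's own z axis and vertical below 0.2 rad and contact force between cap_red and the fingers above 1 N and contact force between cap_red and jar_red below 0.1 N and linear speed of cap_red below 0.03 m/s and z of jar_red in the frame of shaker below 0.103 m and angle between jar_red's own z axis and vertical below 0.06 rad); the arm keeps its last pose, push and grip.
It fails at once if the red jar is lifted 8 mm or tipped in its nest (z of jar_red in the frame of shaker above 0.108 m or angle between jar_red's own z axis and vertical above 0.15 rad).
It fails at once if the lid is turned on past 88 degrees while still on the jar (angle between the x axis of cap_red and the x axis of jar_red, either way round above 1.53 rad and z of cap_red in the frame of jar_red below 0.102 m).
It fails at once if the yellow jar is disturbed (distance of jar_yellow from where it was at the start of the episode above 0.01 m).
It fails at once if another thing on the bench is knocked away (distance of any of wheel_a, wheel_b, spanner, brush, tape, thinner from where it was at the start of the episode above 0.02 m).
It also fails if it takes over 48 s, if anything falls off the work surface, if the arm or the gripper's body presses on something with over 40 N, if the wrist force passes 120 N, or if a joint passes its speed limit or range.

## Working session

There is one attempt and no reset: what is moved stays moved. The work goes in short steps, Python scripts to look and compute and a tool call to move; the robot and the scene stay as the last step left them, time stands still between calls to the robot, and variables do not carry over. Pictures are saved under pics/ and viewed, and the job is handed in when it is done.

Besides the shell and the picture viewer there is one more tool, called in YAML: its name, and indented under it one key for each argument. servo_tool: Moves the arm, as the interface text tells. Its arguments: {"type":"object","properties":{"rows":{"type":"array"}},"required":["rows"]}

```bash
ls; mkdir -p pics
python3 - <<'E'
from plant import telemetry, optics, ctrl
import cv2
o=telemetry.get_obs();print(o)
for n in("scene","side","wrist"):
    i=optics.camera_info(n);print(n,i)
    cv2.imwrite(f"pics/{n}0.png",optics.snapshot(n)[:,:,::-1])
E
```

```text
pics
{'clock': 0.0, 'joint_pos': array([-5.76904018e+01,  2.05891941e+01,  6.32882537e-01, -2.09503002e-02,
       -7.01353513e+01, -1.65074989e+01]), 'qvel': array([-0.04602044, -0.02887667, -0.00260236, -0.01470111,  0.04378433,
       -0.08125249]), 'tau': array([ 9.37901241e-04, -5.82718241e+01,  2.93059838e+01,  6.99734196e+00,
        6.71107948e-03, -2.29008247e-04]), 'tool_pos': array([ 0.18364169, -0.64896408,  0.19223864]), 'orientation': array([ 1.79906519e+02, -7.16485724e-03, -1.64205030e+02]), 'force': array([-0.45415294,  0.65401352,  0.25504481]), 'moment': array([ 0.01450461, -0.05284989,  0.02601564]), 'opening': 0.08775317778341461}
scene {'mtx': array([[401.76306777,   0.        , 252.18582644],
       [  0.        , 401.76306777, 190.79319083],
       [  0.        ,   0.        ,   1.        ]]), 'rvec': array([ 0.80228528,  2.4311531 , -1.284178  ]), 'tvec': array([ 0.49549189, -0.06678137,  1.80760726])}
side {'mtx': array([[407.46228849,   0.        , 262.37613359],
       [  0.        , 407.46228849, 196.12405836],
       [  0.        ,   0.        ,   1.        ]]), 'rvec': array([ 2.03328984, -0.47440951,  0.26836289]), 'tvec': array([-0.54467032,  0.2437439 ,  1.56705051])}
wrist {'mtx': array([[291.3491054 ,   0.        , 257.19242411],
       [  0.        , 291.3491054 , 191.55808272],
       [  0.        ,   0.        ,   1.        ]]), 'rvec': array([-1.79398879, -2.37204477, -0.30497878]), 'tvec': array([ 0.67273619, -0.03104543,  0.38934478])}
```

View pics/scene0.png

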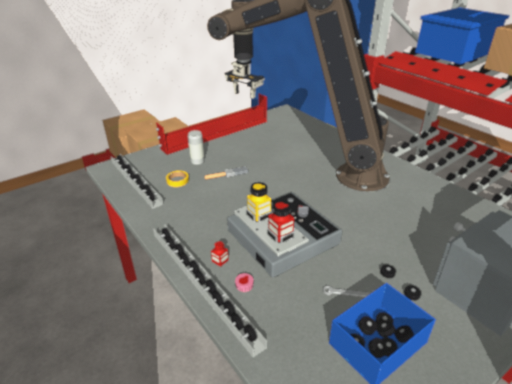

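View pics/side0.png

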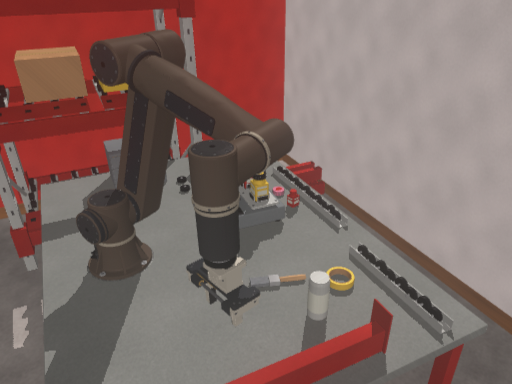

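View pics/wrist0.png

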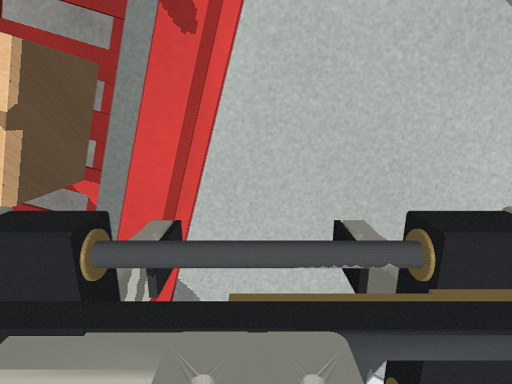

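The scene picture shows the shaker at about (285,230), with a yellow jar at (259,200) and a red jar at (281,222) in its nests. A smaller red jar stands on the bench at (220,252), and a pink lid lies at (245,282). I'll enlarge the shaker and take coarse positions.

```bash
cat > h.py <<'E'
import numpy as np,cv2
from plant import telemetry, optics, ctrl
from scipy.spatial.transform import Rotation as R
def ray(info,uv):
    Rm=cv2.Rodrigues(np.array(info["rvec"]))[0];t=np.array(info["tvec"])
    c=-Rm.T@t; d=Rm.T@np.linalg.inv(info["mtx"])@np.array([uv[0],uv[1],1.]);return c,d
def onz(info,uv,z):
    c,d=ray(info,uv);return c+d*(z-c[2])/d[2]
def proj(info,p):
    return cv2.projectPoints(np.array(p,float).reshape(-1,3),info["rvec"],info["tvec"],info["mtx"],None)[0].reshape(-1,2)
E
python3 - <<'E'
from h import *
im=cv2.imread("pics/scene0.png")
cv2.imwrite("pics/crop0.png",cv2.resize(im[170:280,205:350],None,fx=5,fy=5,interpolation=cv2.INTER_CUBIC))
i=optics.camera_info("scene")
for n,uv,z in [("redlid",(281,208),.22),("yellid",(259,187),.22),("knob",(303,210),.1),("small",(220,245),.08)]:print(n,onz(i,uv,z))
w=optics.camera_info("wrist");c,d=ray(w,(256,192));o=telemetry.get_obs()
Rt=R.from_euler("xyz",o["orientation"],degrees=True).as_matrix()
print("cam in tool",Rt.T@(c-o["tool_pos"]),Rt.T@d)
E
```

```text
redlid [0.63367503 0.18576411 0.22      ]
yellid [0.61797148 0.05044633 0.22      ]
knob [0.47461993 0.12167591 0.1       ]
small [0.80151416 0.07968841 0.08      ]
cam in tool [ 0.06787234  0.00143101 -0.19115678] [-0.25338224 -0.00383056  0.9673685 ]
```

View pics/crop0.png

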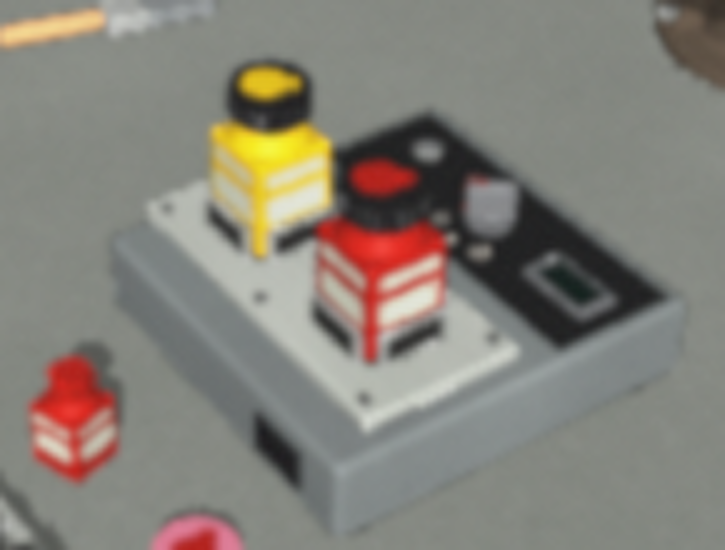

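The red jar (lid at about (281,208)) is full size and in the +y nest. The one at (220,252) is visibly smaller, so it's the decoy, and the pink lid is also a decoy. Next I move up and over to get a closer wrist view.

servo_tool:
  rows:
    - [[0, 0, -0.03], [0, 0, 0], 0]
    - [[0, 0, -0.03], [0, 0, 0], 0]
    - [[0, 0, -0.03], [0, 0, 0], 0]
    - [[0, 0, -0.03], [0, 0, 0], 0]
    - [[0, 0, -0.03], [0, 0, 0], 0]
    - [[-0.0234, 0.0176, -0.004], [0, 0, 0], 0]
    - [[-0.0234, 0.0176, -0.004], [0, 0, 0], 0]
    - [[-0.0234, 0.0176, -0.004], [0, 0, 0], 0]
    - [[-0.0234, 0.0176, -0.004], [0, 0, 0], 0]
    - [[-0.0234, 0.0176, -0.004], [0, 0, 0], 0]
    - [[-0.0234, 0.0176, -0.004], [0, 0, 0], 0]
    - [[-0.0234, 0.0176, -0.004], [0, 0, 0], 0]
    - [[-0.0234, 0.0176, -0.004], [0, 0, 0], 0]
    - [[-0.0234, 0.0176, -0.004], [0, 0, 0], 0]
    - [[-0.0234, 0.0176, -0.004], [0, 0, 0], 0]
    - [[-0.0234, 0.0176, -0.004], [0, 0, 0], 0]
    - [[-0.0234, 0.0176, -0.004], [0, 0, 0], 0]
    - [[-0.0234, 0.0176, -0.004], [0, 0, 0], 0]
    - [[-0.0234, 0.0176, -0.004], [0, 0, 0], 0]
    - [[-0.0234, 0.0176, -0.004], [0, 0, 0], 0]

```text
clock: 1.82
tool_pos: [0.4501, -0.2985, 0.4033]
orientation: [180.0, -0.0, -164.2]
force: [0.2, -0.4, -0.6]
opening: 0.0878
```

Run:
```python
from h import *
o=telemetry.get_obs();print(o["tool_pos"],o["orientation"],o["joint_pos"],o["clock"])
```

```text
[ 0.45014299 -0.29847705  0.40329173] [ 1.79989861e+02 -9.71886998e-04 -1.64192889e+02] [-1.27536887e+01  3.96877178e+00  5.92230664e+00 -8.44509012e-03
 -9.19592356e+01 -6.14394891e+01] 1.8167
```

servo_tool:
  rows:
    - [[-0.0102, 0.0281, 0], [0, 0, 0], 0]
    - [[-0.0102, 0.0281, 0], [0, 0, 0], 0]
    - [[-0.0102, 0.0281, 0], [0, 0, 0], 0]
    - [[-0.0102, 0.0281, 0], [0, 0, 0], 0]
    - [[-0.0102, 0.0281, 0], [0, 0, 0], 0]
    - [[-0.0102, 0.0281, 0], [0, 0, 0], 0]
    - [[-0.0102, 0.0281, 0], [0, 0, 0], 0]
    - [[-0.0102, 0.0281, 0], [0, 0, 0], 0]
    - [[-0.0102, 0.0281, 0], [0, 0, 0], 0]
    - [[-0.0102, 0.0281, 0], [0, 0, 0], 0]
    - [[-0.0102, 0.0281, 0], [0, 0, 0], 0]
    - [[-0.0102, 0.0281, 0], [0, 0, 0], 0]
    - [[-0.0102, 0.0281, 0], [0, 0, 0], 0]
    - [[-0.0102, 0.0281, 0], [0, 0, 0], 0]
    - [[0, 0, 0], [0, 0, -1], 0]
    - [[0, 0, 0], [0, 0, -1], 0]
    - [[0, 0, 0], [0, 0, -1], 0]
    - [[0, 0, 0], [0, 0, -1], 0]

```text
clock: 3.32
tool_pos: [0.4797, 0.1179, 0.4028]
orientation: [180.0, -0.0, -139.9]
force: [-0.9, -0.2, 0.6]
opening: 0.0874
```

servo_tool:
  rows:
    - [[0, 0, 0], [0, 0, -1], 0]
    - [[0, 0, 0], [0, 0, -1], 0]
    - [[0, 0, 0], [0, 0, -1], 0]
    - [[0, 0, 0], [0, 0, -1], 0]
    - [[0, 0, 0], [0, 0, -1], 0]
    - [[0, 0, 0], [0, 0, -1], 0]
    - [[0, 0, 0], [0, 0, -1], 0]
    - [[0, 0, 0], [0, 0, -1], 0]
    - [[0, 0, 0], [0, 0, -1], 0]
    - [[0, 0, 0], [0, 0, -1], 0]
    - [[0, 0, 0], [0, 0, -1], 0]
    - [[0, 0, 0], [0, 0, -1], 0]
    - [[0, 0, 0], [0, 0, -1], 0]
    - [[0, 0, 0], [0, 0, -1], 0]
    - [[0, 0, 0], [0, 0, -1], 0]
    - [[0, 0, 0], [0, 0, -1], 0]
    - [[0, 0, 0], [0, 0, -1], 0]
    - [[0, 0, 0], [0, 0, -1], 0]
    - [[0, 0, 0], [0, 0, -1], 0]
    - [[0, 0, 0], [0, 0, 0], 0]

```text
clock: 4.98
tool_pos: [0.4797, 0.1175, 0.403]
orientation: [180.0, 0.0, -25.9]
force: [0.1, 0.5, -0.3]
opening: 0.0874
```

Run:
```python
from h import *
import pickle
o=telemetry.get_obs();print(o["tool_pos"],o["orientation"],o["joint_pos"],o["clock"])
i=optics.camera_info("wrist");im=optics.snapshot("wrist")[:,:,::-1]
pickle.dump(i,open("w1.pkl","wb"));cv2.imwrite("pics/w1.png",im)
```

```text
[0.47974177 0.11751853 0.4029852 ] [ 1.79989482e+02  1.71619501e-02 -2.59282881e+01] [ 3.66047127e+01 -7.68172701e-01  9.76550367e-01 -1.03810873e-02
 -9.17619710e+01  2.74666831e+01] 4.9833
```

View pics/w1.png

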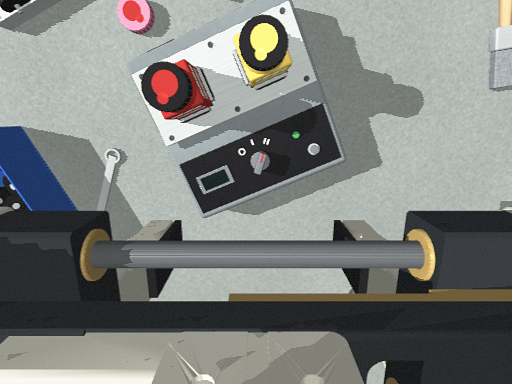

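Wrist view: red lid at (167,88), yellow lid at (262,42), knob at (260,162) with its pointer toward "II" (fast), ring mark at (241,151). I'll enlarge this and measure.

Run:
```python
from h import *
import pickle
i=pickle.load(open("w1.pkl","rb"));im=cv2.imread("pics/w1.png")
cv2.imwrite("pics/w1a.png",cv2.resize(im[20:220,120:350],None,fx=3,fy=3,interpolation=cv2.INTER_CUBIC)[:600])
cv2.imwrite("pics/w1b.png",cv2.resize(im[130:190,225:305],None,fx=9,fy=9,interpolation=cv2.INTER_CUBIC))
# black lid contours
g=(im.max(2)<60).astype(np.uint8)
for nm,c in(("red",(167,88)),("yel",(262,42))):
    hsv=cv2.cvtColor(im,cv2.COLOR_BGR2HSV)
    m=np.zeros_like(g);cv2.circle(m,c,31,1,-1)
    mm=g*m
    cs=max(cv2.findContours(mm,cv2.RETR_EXTERNAL,cv2.CHAIN_APPROX_NONE)[0],key=cv2.contourArea)
    print(nm,cv2.minEnclosingCircle(cs),cv2.fitEllipse(cv2.convexHull(cs)))
    print(onz(i,cv2.minEnclosingCircle(cs)[0],.217))
# deck corners, edge
for n,uv,z in [("knob",(260,160),.114),("corner r",(342,158),.078),("corner l",(204,216),.078)]:print(n,onz(i,uv,z))
```

```text
red ((167.1621551513672, 86.16216278076172), 26.64082908630371) ((166.346435546875, 86.69933319091797), (46.921363830566406, 53.180931091308594), 131.68661499023438)
[0.61927515 0.17303948 0.217     ]
yel ((262.48193359375, 42.66265106201172), 27.70241355895996) ((262.9835510253906, 42.55754089355469), (48.031307220458984, 55.61691665649414), 1.2745407819747925)
[0.61207329 0.04722493 0.217     ]
knob [0.47390338 0.11614746 0.114     ]
corner r [ 0.40852505 -0.01446561  0.078     ]
corner l [0.41993766 0.25820256 0.078     ]
```

View pics/w1a.png

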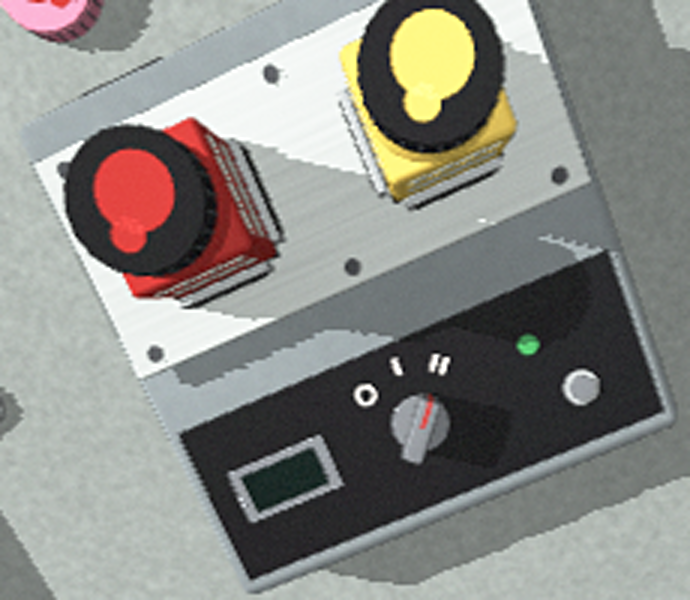

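View pics/w1b.png

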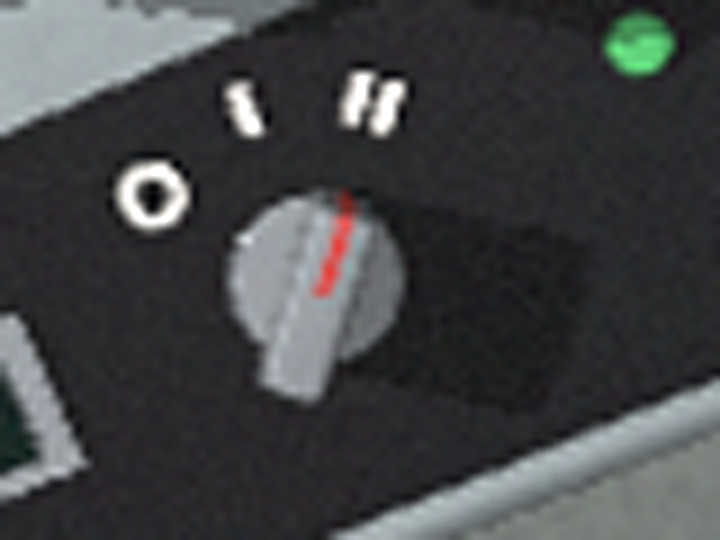

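Run:
```python
from h import *
import pickle
i=pickle.load(open("w1.pkl","rb"))
A=lambda p:(120+p[0]/3,20+p[1]/3)
B=lambda p:(225+(p[0]-4)/9,130+(p[1]-4)/9)
def yaw(a,b,z):
    d=onz(i,b,z)-onz(i,a,z);return np.degrees(np.arctan2(d[1],d[0])),np.linalg.norm(d)
print("panel top edge (minus90)",yaw(A((607,252)),A((185,433)),.078),yaw(A((665,412)),A((253,582)),.078))
print("platform edge",yaw(A((590,183)),A((145,378)),.1), "panel right", yaw(A((665,412)),A((607,252)),.078),"panel left",yaw(A((253,580)),A((183,435)),.078))
print("bar",yaw(B((294,393)),B((345,205)),.114),yaw(B((323,295)),B((345,205)),.114))
for p in((325,298),):print("knobc",onz(i,B(p),.114))
print("marks",[onz(i,B(p),.078) for p in((152,196),(245,108),(372,103))])
print("red daub etc", onz(i,A((135,195)),.22))
w=i;sc=optics.camera_info("scene")
print(proj(sc,[onz(i,B((325,298)),.114),[.619,.173,.217],[.612,.047,.217]]))
```

```text
panel top edge (minus90) (np.float64(86.90962571092558), np.float64(0.2664138734064063)) (np.float64(87.1928210173786), np.float64(0.2704537844276426))
platform edge (np.float64(86.92075257924557), np.float64(0.2652880805182744)) panel right (np.float64(-2.4281264946343164), np.float64(0.09897653651500117)) panel left (np.float64(-3.4923243279507927), np.float64(0.09850737510676275))
bar (np.float64(-40.8509725399155), np.float64(0.03615774552491565)) (np.float64(-39.403961540031375), np.float64(0.017036301463243544))
knobc [0.46941404 0.11708618 0.114     ]
marks [array([0.49716608, 0.14095998, 0.078     ]), array([0.50452369, 0.11699706, 0.078     ]), array([0.49458826, 0.09434278, 0.078     ])]
red daub etc [0.62093701 0.17405596 0.22      ]
[[303.44847497 205.73727499]
 [281.99035294 205.13294226]
 [259.80306582 186.6827628 ]]
```

The knob is at fast. The bar measures 36 mm long at about -41°, the shaker yaw is about -3.1°, and the knob centre is about (0.469, 0.118). The jar-to-knob distance agrees with the given layout. I'll align to the bar and descend part way.

servo_tool:
  rows:
    - [[0, 0, 0], [0, 0, 0.95], 0.5]
    - [[0, 0, 0], [0, 0, 0.95], 0.5]
    - [[0, 0, 0], [0, 0, 0.95], 0.5]
    - [[-0.0009, 0.0008, 0.03], [0, 0, 0], 0.5]
    - [[-0.0009, 0.0008, 0.03], [0, 0, 0], 0.5]
    - [[-0.0009, 0.0008, 0.03], [0, 0, 0], 0.5]
    - [[-0.0009, 0.0008, 0.03], [0, 0, 0], 0.5]
    - [[-0.0009, 0.0008, 0.03], [0, 0, 0], 0.5]
    - [[-0.0009, 0.0008, 0.03], [0, 0, 0], 0.5]
    - [[-0.0009, 0.0008, 0.03], [0, 0, 0], 0.5]
    - [[-0.0009, 0.0008, 0.03], [0, 0, 0], 0.5]
    - [[-0.0009, 0.0007, 0.03], [0, 0, 0], 0.5]
    - [[0, 0, 0], [0, 0, 0], 0.5]

```text
clock: 6.12
tool_pos: [0.4653, 0.116, 0.1279]
orientation: [179.5, 0.2, -43.6]
force: [-1.6, -0.4, -0.5]
opening: 0.0437
```

Run:
```python
from h import *
import pickle
o=telemetry.get_obs();print(o["tool_pos"],o["orientation"],o["joint_pos"],o["clock"])
i=optics.camera_info("wrist");im=optics.snapshot("wrist")[:,:,::-1]
pickle.dump(i,open("w2.pkl","wb"));cv2.imwrite("pics/w2.png",im)
```

```text
[0.46532929 0.11600569 0.1279107 ] [179.50761374   0.18215837 -43.57735955] [ 37.47606738   5.58329773 -28.21207016  -0.12364166 -56.71941784
   9.01566722] 6.1167
```

View pics/w2.png

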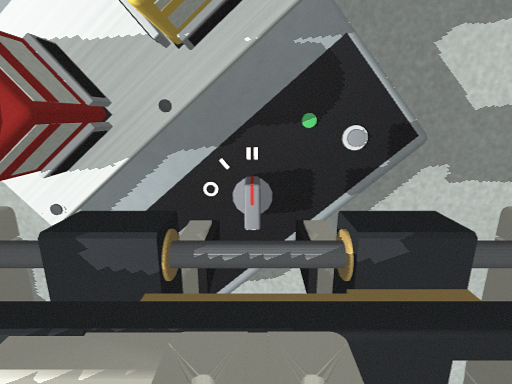

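Run:
```python
from h import *
import pickle
o=telemetry.get_obs();print(o["tool_pos"],o["orientation"],o["clock"])
i=pickle.load(open("w2.pkl","rb"));im=cv2.imread("pics/w2.png")
cv2.imwrite("pics/w2b.png",cv2.resize(im[140:245,190:320],None,fx=5,fy=5,interpolation=cv2.INTER_CUBIC))
a,b=onz(i,(252.2,180),.114),onz(i,(252.5,229),.114);print(a,b,(a+b)/2,np.linalg.norm(a-b),np.degrees(np.arctan2(*(a-b)[1::-1])))
j=optics.camera_info("wrist");print(i["tvec"]-j["tvec"])
a,b=onz(j,(252.2,180),.114),onz(j,(252.5,229),.114);print(a,b,(a+b)/2)
```

```text
[0.46728401 0.11670812 0.13110173] [ 1.79671296e+02  7.27041778e-02 -4.34796581e+01] 6.1667
[0.48337669 0.10420438 0.114     ] [0.45598779 0.13016492 0.114     ] [0.46968224 0.11718465 0.114     ] 0.03773727483131896 -43.46635230467445
[-0.00170517 -0.00140306 -0.001978  ]
[0.48486855 0.10542259 0.114     ] [0.45702813 0.13172039 0.114     ] [0.47094834 0.11857149 0.114     ]
```

View pics/w2b.png

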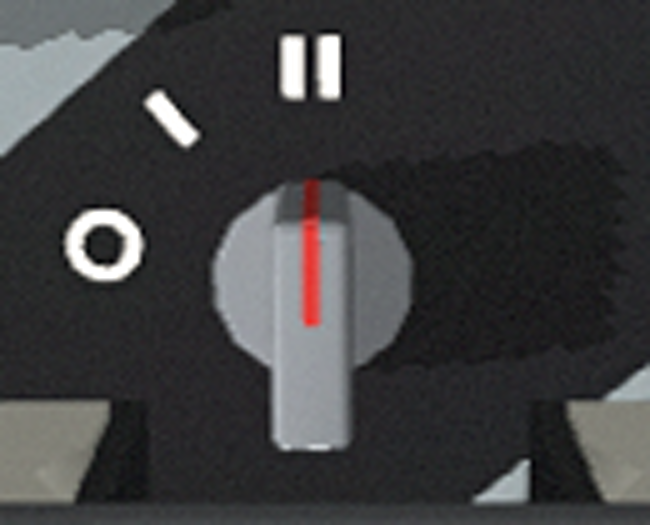

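The bar lies dead along the tool x axis, with its centre at about (0.4685, 0.118), which is where the tool is commanded. Descending the last 41 mm and gripping.

servo_tool:
  rows:
    - [[0, 0, 0.0137], [0, 0, 0], 0.5]
    - [[0, 0, 0.0137], [0, 0, 0], 0.5]
    - [[0, 0, 0.0137], [0, 0, 0], 0.5]
    - [[0, 0, 0], [0, 0, 0], 0.5]
    - [[0, 0, 0], [0, 0, 0], 0.5]
    - [[0, 0, 0], [0, 0, 0], 1]
    - [[0, 0, 0], [0, 0, 0], 1]
    - [[0, 0, 0], [0, 0, 0], 1]
    - [[0, 0, 0], [0, 0, 0], 1]
    - [[0, 0, 0], [0, 0, 0], 1]
    - [[0, 0, 0], [0, 0, 0], 1]
    - [[0, 0, 0], [0, 0, 0], 1]

```text
clock: 7.17
tool_pos: [0.4691, 0.1179, 0.0922]
orientation: [-180.0, -0.0, -43.3]
force: [0.3, -0.2, 0.0]
opening: 0.0033
```

The opening is 3.3 mm, which is less than the bar's 12 mm, so the fingers can't be on it properly. Looking.

Run:
```python
from h import *
o=telemetry.get_obs();print(o["tool_pos"],o["opening"],o["force"],o["moment"])
im=optics.snapshot("wrist")[:,:,::-1];cv2.imwrite("pics/w3.png",im)
im=optics.snapshot("scene")[:,:,::-1];cv2.imwrite("pics/s3.png",cv2.resize(im[120:290,200:370],None,fx=3.5,fy=3.5,interpolation=cv2.INTER_CUBIC))
print(telemetry.get_obs()["opening"])
```

```text
[0.46914454 0.11793328 0.09216002] 0.003339226567480568 [ 0.30399314 -0.17810394  0.03665239] [-0.06172957  0.15052904  0.02805709]
0.0007119759658251718
```

View pics/w3.png

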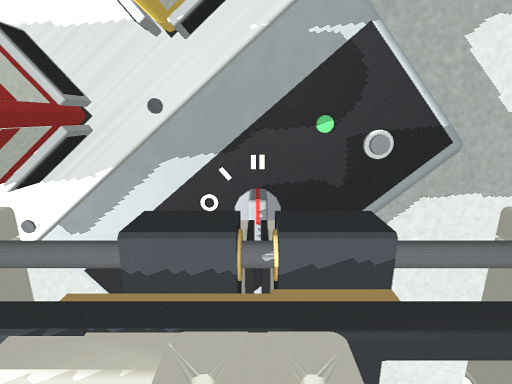

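View pics/s3.png

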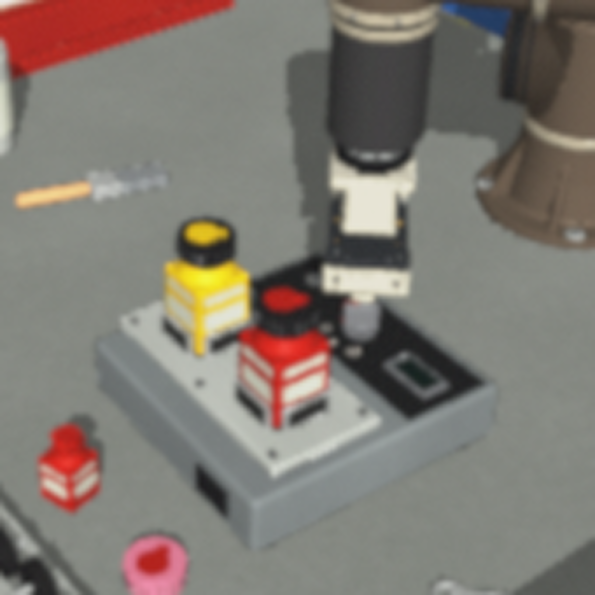

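Run:
```python
from h import *
print(telemetry.get_obs()["opening"])
im=optics.snapshot("wrist")[:,:,::-1]
print(telemetry.get_obs()["opening"])
cv2.imwrite("pics/w4.png",cv2.resize(im[170:300,200:320],None,fx=4.5,fy=4.5,interpolation=cv2.INTER_CUBIC))
```

```text
0.0007119759658251718
0.0006781443322047213
```

View pics/w4.png

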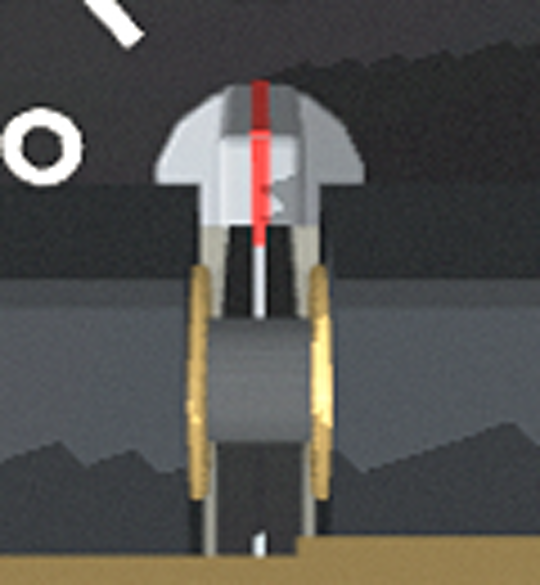

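Run:
```python
from h import *
o=telemetry.get_obs();i=optics.camera_info("wrist")
Rt=R.from_euler("xyz",o["orientation"],degrees=True).as_matrix()
T=lambda p:o["tool_pos"]+Rt@np.array(p)
print(o["tool_pos"],o["orientation"])
print("tcp,grasp,tip+x edge",proj(i,[T((0,0,0)),T((0,0,-.019)),T((.0095,0,0)),T((-.0095,0,0))]))
print("knob top centre, front end top",proj(i,[[.4685,.118,.114],[.4685+.018*.73,.118-.018*.684,.114]]))
s=optics.camera_info("scene");d=optics.camera_info("side")
print(proj(s,[T((0,0,0)),[.4685,.118,.114]]))
for p in [(0,0,0)]: print(proj(d,[T(p)]))
```

```text
[0.46913534 0.11792136 0.09206164] [ 1.79996399e+02 -1.94068110e-04 -4.33004483e+01]
tcp,grasp,tip+x edge [[257.72526061 214.30299314]
 [257.76622663 224.18128585]
 [257.73578426 201.12728307]
 [257.71498335 227.17021543]]
knob top centre, front end top [[258.38585925 226.6709842 ]
 [258.3402341  198.71643265]]
[[303.30676381 210.69027437]
 [303.81105047 205.76662683]]
[[222.52143634 198.29644792]]
```

Run:
```python
from h import *
s=optics.camera_info("scene");d=optics.camera_info("side")
p=np.array([0.18364169,-0.64896408,0.19223864])
print(proj(s,[p]),proj(d,[p]))
im=cv2.imread("pics/scene0.png");u,v=proj(s,[p])[0].astype(int)
a=cv2.resize(im[v-50:v+30,u-40:u+40],None,fx=5,fy=5,interpolation=cv2.INTER_CUBIC);cv2.circle(a,(200,250),3,(0,255,0),-1)
im=cv2.imread("pics/side0.png");u,v=proj(d,[p])[0].astype(int)
b=cv2.resize(im[v-50:v+30,u-40:u+40],None,fx=5,fy=5,interpolation=cv2.INTER_CUBIC);cv2.circle(b,(200,250),3,(0,255,0),-1)
im=optics.snapshot("side")[:,:,::-1];c=cv2.resize(im[150:230,180:260],None,fx=5,fy=5,interpolation=cv2.INTER_CUBIC)
cv2.imwrite("pics/t.png",np.hstack([a,b])); cv2.imwrite("pics/t2.png",c)
```

```text
[[244.73472846 101.39974503]] [[224.18079577 320.91176594]]
```

View pics/t.png

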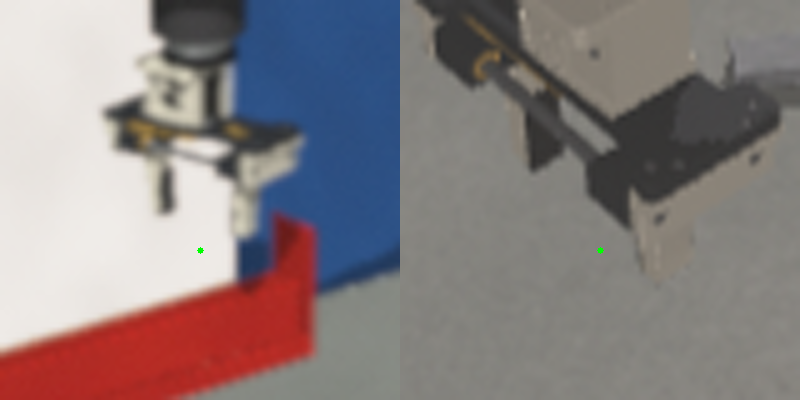

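View pics/t2.png

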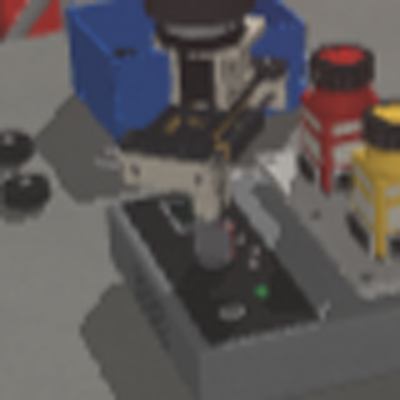

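Run:
```python
from h import *
s=optics.camera_info("scene");d=optics.camera_info("side")
def tri(obs):
    A=np.zeros((3,3));b=np.zeros(3)
    for i,uv in obs:
        c,v=ray(i,uv);v=v/np.linalg.norm(v);P=np.eye(3)-np.outer(v,v);A+=P;b+=P@c
    return np.linalg.solve(A,b)
print("start tip mid",tri([(s,(244.8,95.8)),(d,(224,314.8))]),"reported .1836 -.649 .1922")
# now: tip: scene crop s3 (361,297)/3.5 ; side t2 (212,222)/5
print("now",tri([(s,(200+361/3.5,120+297/3.5)),(d,(180+212/5,150+221/5))]),telemetry.get_obs()["tool_pos"])
```

```text
start tip mid [ 0.18099541 -0.65387985  0.21942987] reported .1836 -.649 .1922
now [0.46802854 0.11353362 0.11511676] [0.46911174 0.11792384 0.09202088]
```

Three views agree: the real fingertips sit about 23–25 mm higher than the reported TCP says, so the fingers shut just above the bar. I'll treat the real tip as reported z + 0.024. Reopen, go 22 mm lower and grip.

servo_tool:
  rows:
    - [[0, 0, 0], [0, 0, 0], 0.5]
    - [[0, 0, 0], [0, 0, 0], 0.5]
    - [[0, 0, 0], [0, 0, 0], 0.5]
    - [[0, 0, 0], [0, 0, 0], 0.5]
    - [[0, 0, 0], [0, 0, 0], 0.5]
    - [[0, 0, 0.0075], [0, 0, 0], 0.5]
    - [[0, 0, 0.0075], [0, 0, 0], 0.5]
    - [[0, 0, 0.0075], [0, 0, 0], 0.5]
    - [[0, 0, 0], [0, 0, 0], 0.5]
    - [[0, 0, 0], [0, 0, 0], 1]
    - [[0, 0, 0], [0, 0, 0], 1]
    - [[0, 0, 0], [0, 0, 0], 1]
    - [[0, 0, 0], [0, 0, 0], 1]
    - [[0, 0, 0], [0, 0, 0], 1]
    - [[0, 0, 0], [0, 0, 0], 1]

```text
clock: 8.62
tool_pos: [0.4691, 0.1178, 0.0698]
orientation: [180.0, -0.0, -43.3]
force: [-0.5, 0.2, 1.9]
opening: 0.0116
```

Gripped (11.6 mm on a 12 mm bar). Turning 80.4° counter-clockwise.

servo_tool:
  rows:
    - [[0, 0, 0], [0, 0, -0.67], 1]
    - [[0, 0, 0], [0, 0, -0.67], 1]
    - [[0, 0, 0], [0, 0, -0.67], 1]
    - [[0, 0, 0], [0, 0, -0.67], 1]
    - [[0, 0, 0], [0, 0, -0.67], 1]
    - [[0, 0, 0], [0, 0, -0.67], 1]
    - [[0, 0, 0], [0, 0, -0.67], 1]
    - [[0, 0, 0], [0, 0, -0.67], 1]
    - [[0, 0, 0], [0, 0, -0.67], 1]
    - [[0, 0, 0], [0, 0, -0.67], 1]
    - [[0, 0, 0], [0, 0, -0.67], 1]
    - [[0, 0, 0], [0, 0, -0.67], 1]
    - [[0, 0, 0], [0, 0, -0.67], 1]
    - [[0, 0, 0], [0, 0, -0.67], 1]
    - [[0, 0, 0], [0, 0, -0.67], 1]
    - [[0, 0, 0], [0, 0, -0.67], 1]
    - [[0, 0, 0], [0, 0, -0.67], 1]
    - [[0, 0, 0], [0, 0, -0.67], 1]
    - [[0, 0, 0], [0, 0, -0.67], 1]
    - [[0, 0, 0], [0, 0, -0.67], 1]

```text
clock: 10.28
tool_pos: [0.469, 0.1175, 0.0698]
orientation: [180.0, 0.0, 37.3]
force: [-0.1, -1.9, 1.9]
opening: 0.0116
```

servo_tool:
  rows:
    - [[0, 0, 0], [0, 0, 0], 1]
    - [[0, 0, 0], [0, 0, 0], 1]
    - [[0, 0, 0], [0, 0, 0], 0.5]
    - [[0, 0, 0], [0, 0, 0], 0.5]
    - [[0, 0, 0], [0, 0, 0], 0.5]
    - [[0, 0, 0], [0, 0, 0], 0.5]
    - [[0, 0, -0.03], [0, 0, 0], 0.5]
    - [[0, 0, -0.03], [0, 0, 0], 0.5]
    - [[0, 0, 0], [0, 0, 0], 0.5]
    - [[0, 0, 0], [0, 0, 0], 0.3]

```text
clock: 11.12
tool_pos: [0.4703, 0.1189, 0.1312]
orientation: [180.0, -0.2, 37.1]
force: [-0.1, -0.3, -1.2]
opening: 0.0467
```

Run:
```python
from h import *
import pickle
o=telemetry.get_obs();print(o["tool_pos"],o["orientation"],o["joint_pos"],o["clock"])
i=optics.camera_info("wrist");im=optics.snapshot("wrist")[:,:,::-1]
pickle.dump(i,open("w5.pkl","wb"));cv2.imwrite("pics/w5.png",im)
```

```text
[0.47030903 0.1188649  0.13120574] [179.99834515  -0.23650343  37.08781506] [ 3.74767589e+01  5.41204242e+00 -2.79706397e+01  3.91512448e-03
 -5.63808312e+01  8.96088917e+01] 11.1167
```

View pics/w5.png

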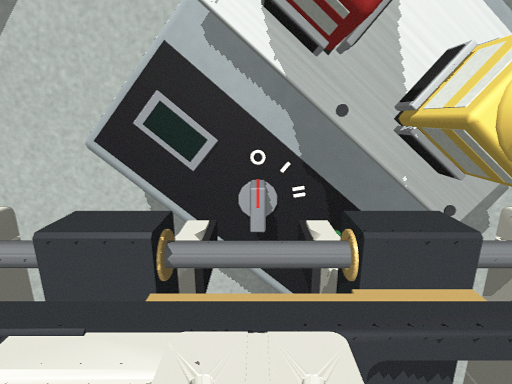

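The pointer at (258,187) faces the ring at (258,157), so the selector is at off. Now I rise and go over the red lid for a view from above.

servo_tool:
  rows:
    - [[0, 0, -0.029], [0, 0, 0.9], 0.1]
    - [[0, 0, -0.029], [0, 0, 0.9], 0]
    - [[0, 0, -0.029], [0, 0, 0.9], 0]
    - [[0, 0, -0.029], [0, 0, 0.9], 0]
    - [[0, 0, -0.029], [0, 0, 0.9], 0]
    - [[0, 0, -0.029], [0, 0, 0.9], 0]
    - [[0, 0, -0.029], [0, 0, 0.8], 0]
    - [[0.0205, -0.014, 0], [0, 0, 0], 0]
    - [[0.0205, -0.014, 0], [0, 0, 0], 0]
    - [[0.0205, -0.014, 0], [0, 0, 0], 0]
    - [[0.0205, -0.014, 0], [0, 0, 0], 0]
    - [[0, 0, 0], [0, 0, 0], 0]
    - [[0, 0, 0], [0, 0, 0], 0]

```text
clock: 12.25
tool_pos: [0.5514, 0.1743, 0.3298]
orientation: [179.9, 0.2, -0.1]
force: [0.6, 0.3, -0.0]
opening: 0.0874
```

Run:
```python
from h import *
import pickle
o=telemetry.get_obs();print(o["tool_pos"],o["orientation"],o["joint_pos"],o["clock"])
i=optics.camera_info("wrist");im=optics.snapshot("wrist")[:,:,::-1]
pickle.dump(i,open("w6.pkl","wb"));cv2.imwrite("pics/w6.png",im)
print(proj(i,[[.6195,.174,.22]]))
```

```text
[0.55139639 0.17425888 0.32976279] [ 1.79870916e+02  2.22529162e-01 -1.07794243e-01] [ 3.68854459e+01  8.30357468e+00  1.76506353e+00 -3.09858878e-02
 -8.37168976e+01  5.30104703e+01] 12.25
[[258.39327778 113.92065356]]
```

View pics/w6.png

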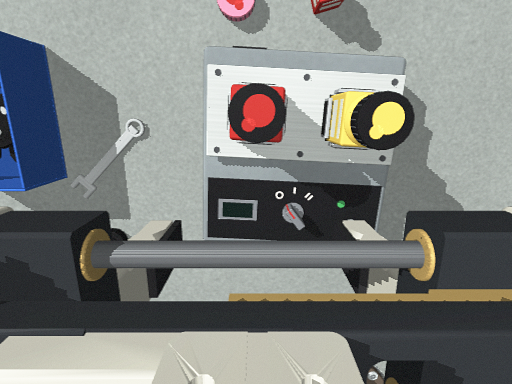

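The lid is at about (258,112), close to the predicted (258,114). Refining its centre, and confirming with an enlarged crop that it's the full-size black lid with red daubs.

Run:
```python
from h import *
import pickle
i=pickle.load(open("w6.pkl","rb"));im=cv2.imread("pics/w6.png")
hsv=cv2.cvtColor(im,cv2.COLOR_BGR2HSV)
m=np.zeros(im.shape[:2],np.uint8);cv2.circle(m,(258,112),33,1,-1)
b=((im.max(2)<70).astype(np.uint8))*m
b=cv2.morphologyEx(b,cv2.MORPH_OPEN,np.ones((5,5)))
cs=max(cv2.findContours(b,cv2.RETR_EXTERNAL,cv2.CHAIN_APPROX_NONE)[0],key=cv2.contourArea)
h=cv2.convexHull(cs);print(cv2.minEnclosingCircle(cs),cv2.fitEllipse(h))
for c in (cv2.minEnclosingCircle(cs)[0],cv2.fitEllipse(h)[0]):
    print(onz(i,c,.22),"diam",2*cv2.minEnclosingCircle(cs)[1]/i["mtx"][0,0]*(o:=ray(i,(258,112))[0][2]-.22))
a=im.copy();cv2.ellipse(a,cv2.fitEllipse(h),(0,255,0),1)
cv2.imwrite("pics/w6b.png",np.hstack([cv2.resize(x[70:160,215:305],None,fx=4.4,fy=4.4,interpolation=cv2.INTER_CUBIC) for x in(im,a)]))
```

```text
((256.5, 113.31356048583984), 30.02566909790039) ((256.56671142578125, 112.98452758789062), (57.01444625854492, 59.387393951416016), 172.41159057617188)
[0.62008773 0.17588683 0.22      ] diam 0.06197693237648529
[0.62040428 0.17581965 0.22      ] diam 0.06197693237648529
```

View pics/w6b.png

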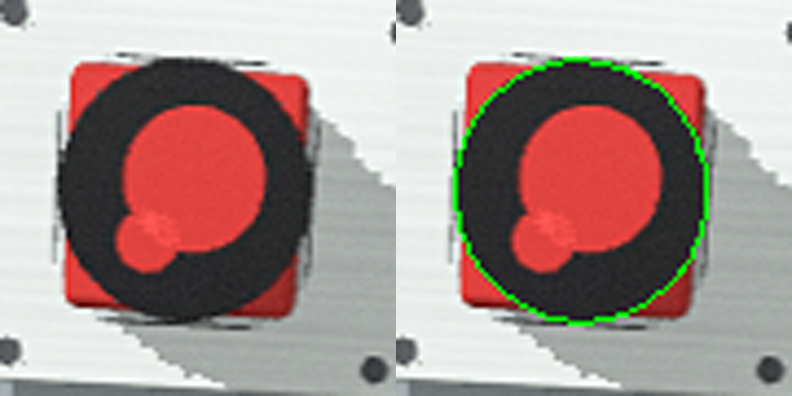

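The lid fit is clean: about 58–60 mm across, centred at (0.620, 0.1755). Moving over it, descending and gripping.

servo_tool:
  rows:
    - [[0.0229, -0.0004, 0], [0, 0, 0], 0]
    - [[0.0229, -0.0004, 0], [0, 0, 0], 0]
    - [[0.0229, -0.0004, 0], [0, 0, 0], 0]
    - [[0, 0, 0.025], [0, 0, 0], 0]
    - [[0, 0, 0.025], [0, 0, 0], 0]
    - [[0, 0, 0.025], [0, 0, 0], 0]
    - [[0, 0, 0.025], [0, 0, 0], 0]
    - [[0, 0, 0.015], [0, 0, 0], 0]
    - [[0, 0, 0.015], [0, 0, 0], 0]
    - [[0, 0, 0], [0, 0, 0], 0]
    - [[0, 0, 0], [0, 0, 0], 0]

```text
clock: 13.22
tool_pos: [0.6191, 0.1743, 0.2024]
orientation: [180.0, 0.1, -0.1]
force: [0.5, 0.5, 0.6]
opening: 0.0877
```

Run:
```python
from h import *
o=telemetry.get_obs();print(o["tool_pos"],o["orientation"],o["force"],o["clock"])
i=optics.camera_info("wrist");im=optics.snapshot("wrist")[:,:,::-1]
s=optics.snapshot("scene")[:,:,::-1]
cv2.imwrite("pics/w7.png",im)
cv2.imwrite("pics/s7.png",cv2.resize(s[150:270,220:340],None,fx=5,fy=5,interpolation=cv2.INTER_CUBIC))
```

```text
[0.61914878 0.17429238 0.20238407] [ 1.79952151e+02  6.40903710e-02 -1.04457890e-01] [0.54070142 0.5059421  0.56156963] 13.2167
```

View pics/w7.png

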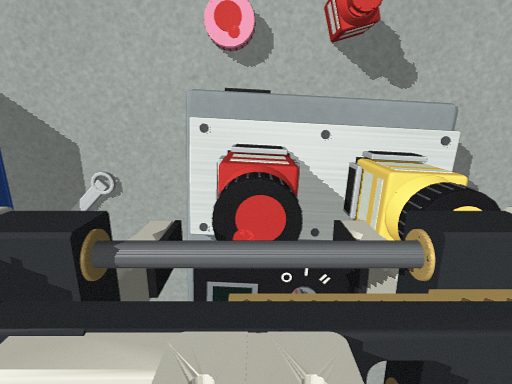

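View pics/s7.png

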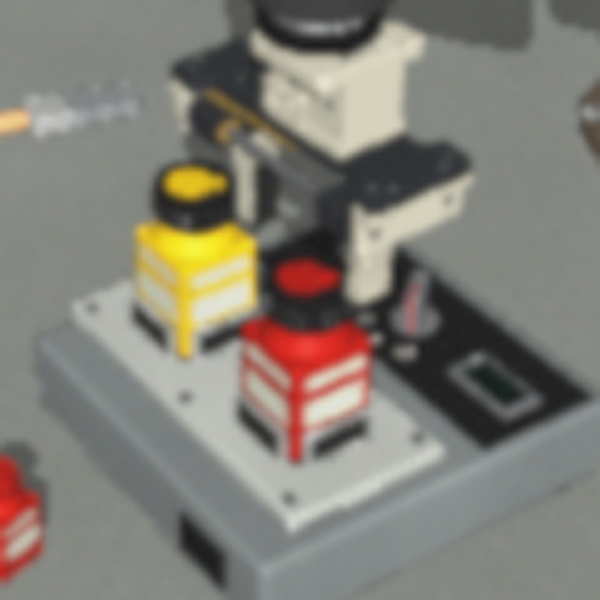

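Run:
```python
from h import *
o=telemetry.get_obs();s=optics.camera_info("scene");w=optics.camera_info("wrist");d=optics.camera_info("side")
x,y,z=o["tool_pos"];print(x,y,z)
for dz in(0,.024):
  P=[[x+a,y+b,z+dz] for a in(-.0095,.0095) for b in(.044,.065)]
  q=proj(s,P);print("scene crop",((q-[220,150])*5).round())
  print("wrist",proj(w,P+[[x,y,z+dz]]).round(1))
print("lid top",proj(w,[[.62,.1755,.22]]),(proj(s,[[.62,.1755,.22]])-[220,150])*5)
im=optics.snapshot("side")[:,:,::-1]
cv2.imwrite("pics/d7.png",cv2.resize(im[130:250,180:300],None,fx=5,fy=5,interpolation=cv2.INTER_CUBIC))
im=optics.snapshot("wrist")[:,:,::-1]
cv2.imwrite("pics/w7b.png",cv2.resize(im[190:310,80:240],None,fx=5,fy=5,interpolation=cv2.INTER_CUBIC))
```

```text
0.6203160565138632 0.17488184486956038 0.20405030749375042
scene crop [[367. 323.]
 [389. 339.]
 [343. 334.]
 [366. 351.]]
wrist [[196.3 228.1]
 [166.3 228.2]
 [194.8 202.1]
 [164.1 202.2]
 [259.  215.2]]
scene crop [[368. 292.]
 [391. 308.]
 [345. 303.]
 [367. 320.]]
wrist [[188.4 242.5]
 [154.6 242.5]
 [186.5 213.4]
 [151.8 213.4]
 [259.3 228.1]]
lid top [[258.21120095 223.86167437]] [[311.39259154 274.30336819]]
```

View pics/d7.png

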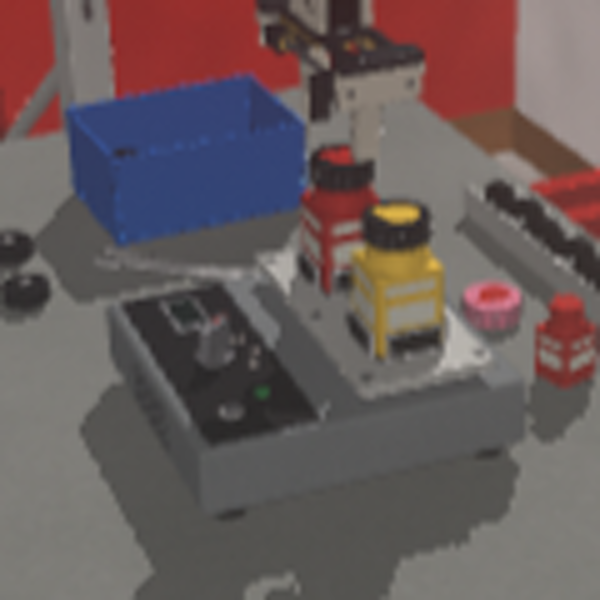

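View pics/w7b.png

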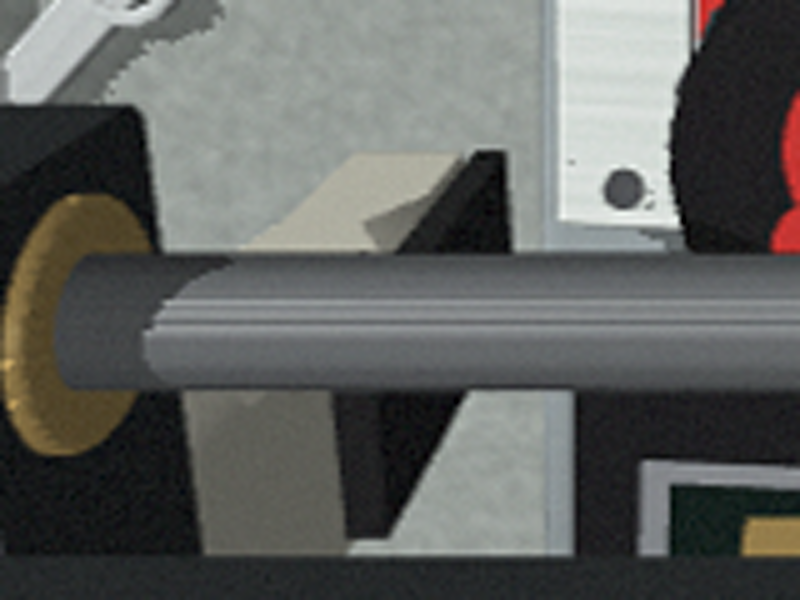

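The wrist picture puts the fingertip front corners at (150–181,220), and the 87 mm opening spans 153 px there. That gives a tip about 34 mm behind the reported TCP, a more precise figure than the far cameras' 23–27 mm. For a tip near 0.198 I need a reported z of about 0.164. Descending with a force check.

servo_tool:
  rows:
    - [[0, -0.0004, 0.01], [0, 0, 0], 0]
    - [[0, 0, 0.01], [0, 0, 0], 0]
    - [[0, 0, 0.01], [0, 0, 0], 0]
    - [[0, 0, 0.01], [0, 0, 0], 0]
    - [[0, 0, 0], [0, 0, 0], 0]
    - [[0, 0, 0], [0, 0, 0], 0]

```text
clock: 13.92
tool_pos: [0.6194, 0.1749, 0.1613]
orientation: [179.9, 0.1, -0.1]
force: [0.3, 0.0, 0.0]
opening: 0.0876
```

Run:
```python
from h import *
o=telemetry.get_obs();print(o["tool_pos"],o["orientation"],o["force"],o["clock"])
im=optics.snapshot("wrist")[:,:,::-1]
d=optics.snapshot("side")[:,:,::-1]
a=cv2.resize(im[150:300,130:390],None,fx=3,fy=3,interpolation=cv2.INTER_CUBIC)
cv2.imwrite("pics/w8.png",a);cv2.imwrite("pics/d8.png",cv2.resize(d[130:210,220:300],None,fx=7,fy=7,interpolation=cv2.INTER_CUBIC))
```

```text
[0.61944849 0.17493729 0.16131502] [ 1.79928609e+02  1.06382992e-01 -9.78803554e-02] [0.34820782 0.04657099 0.02585473] 13.9167
```

View pics/w8.png

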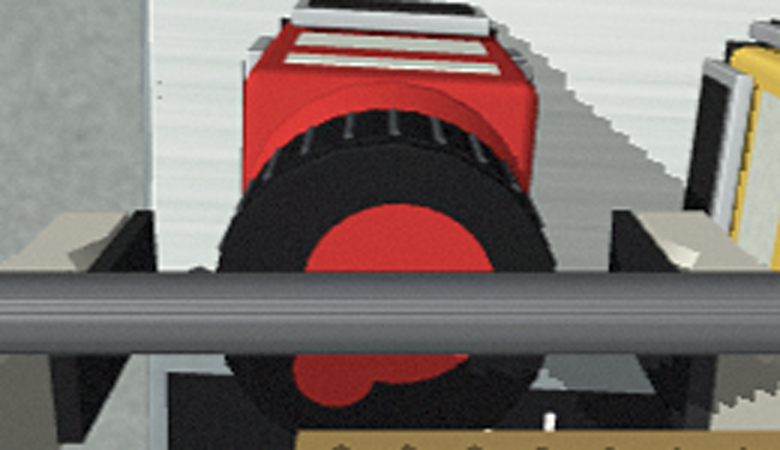

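View pics/d8.png

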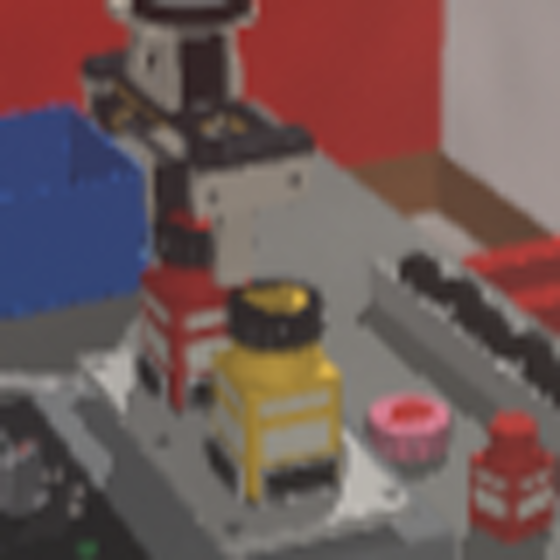

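The lid is centred between the fingers (edges at 218 and 555, finger faces at 155 and 612 in the crop), with no contact force. Closing.

servo_tool:
  rows:
    - [[0, 0, 0], [0, 0, 0], 1]
    - [[0, 0, 0], [0, 0, 0], 1]
    - [[0, 0, 0], [0, 0, 0], 1]
    - [[0, 0, 0], [0, 0, 0], 1]
    - [[0, 0, 0], [0, 0, 0], 1]
    - [[0, 0, 0], [0, 0, 0], 1]
    - [[0, 0, 0], [0, 0, 0], 1]

```text
clock: 14.6
tool_pos: [0.62, 0.175, 0.1628]
orientation: [180.0, -0.0, -0.1]
force: [0.2, -1.1, 1.0]
opening: 0.0578
```

Run:
```python
from h import *
o=telemetry.get_obs();print(o["tool_pos"],o["opening"],o["joint_pos"],o["force"],o["moment"],o["clock"])
im=optics.snapshot("wrist")[:,:,::-1]
cv2.imwrite("pics/w9.png",cv2.resize(im[120:300,130:390],None,fx=3,fy=3,interpolation=cv2.INTER_CUBIC))
```

```text
[0.62001038 0.17504211 0.16275732] 0.057782364237001775 [ 3.30975426e+01  1.88091548e+01 -5.94672562e+00  1.93937864e-02
 -6.52434398e+01  5.67965151e+01] [ 0.21030012 -1.05411387  0.95499494] [-0.56969857  0.1236513  -0.02488059] 14.6
```

View pics/w9.png

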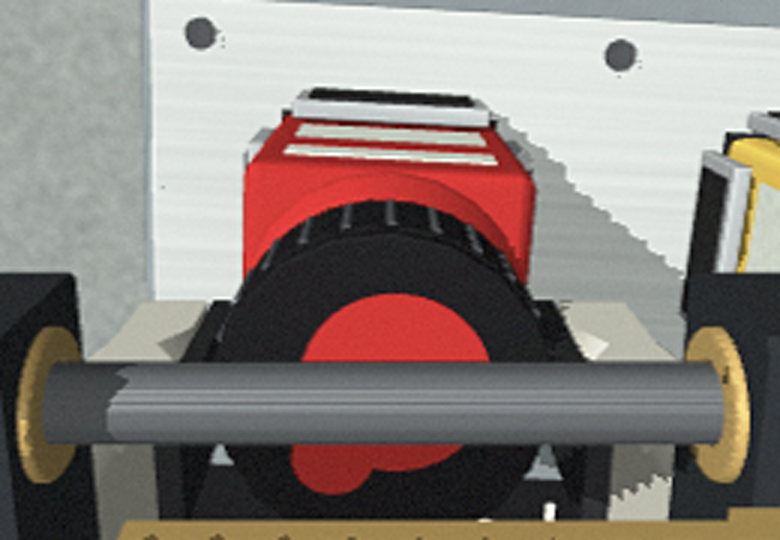

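The lid is held (57.8 mm opening on a 58 mm lid). First 45° of unscrewing.

servo_tool:
  rows:
    - [[0, 0, 0], [0, 0, -0.5], 1]
    - [[0, 0, 0], [0, 0, -0.5], 1]
    - [[0, 0, 0], [0, 0, -0.5], 1]
    - [[0, 0, 0], [0, 0, -0.5], 1]
    - [[0, 0, 0], [0, 0, -0.5], 1]
    - [[0, 0, 0], [0, 0, -0.5], 1]
    - [[0, 0, 0], [0, 0, -0.5], 1]
    - [[0, 0, 0], [0, 0, -0.5], 1]
    - [[0, 0, 0], [0, 0, -0.5], 1]
    - [[0, 0, 0], [0, 0, -0.5], 1]
    - [[0, 0, 0], [0, 0, -0.5], 1]
    - [[0, 0, 0], [0, 0, -0.5], 1]
    - [[0, 0, 0], [0, 0, -0.5], 1]
    - [[0, 0, 0], [0, 0, -0.5], 1]
    - [[0, 0, 0], [0, 0, -0.5], 1]
    - [[0, 0, 0], [0, 0, 0], 1]

```text
clock: 15.98
tool_pos: [0.6203, 0.1755, 0.1629]
orientation: [180.0, -0.1, 45.0]
force: [0.1, 0.0, 2.1]
opening: 0.0581
```

Run:
```python
from h import *
o=telemetry.get_obs();print(o["tool_pos"],o["orientation"],o["opening"],o["force"],o["moment"],o["clock"])
im=optics.snapshot("wrist")[:,:,::-1]
cv2.imwrite("pics/w10.png",cv2.resize(im[120:300,130:390],None,fx=3,fy=3,interpolation=cv2.INTER_CUBIC))
```

```text
[0.62027601 0.17554668 0.16292718] [ 1.79985466e+02 -5.07217223e-02  4.50436087e+01] 0.058085458891392175 [0.09297273 0.02719007 2.12235256] [-0.10707739  0.0855552   0.00696063] 15.9833
```

View pics/w10.png

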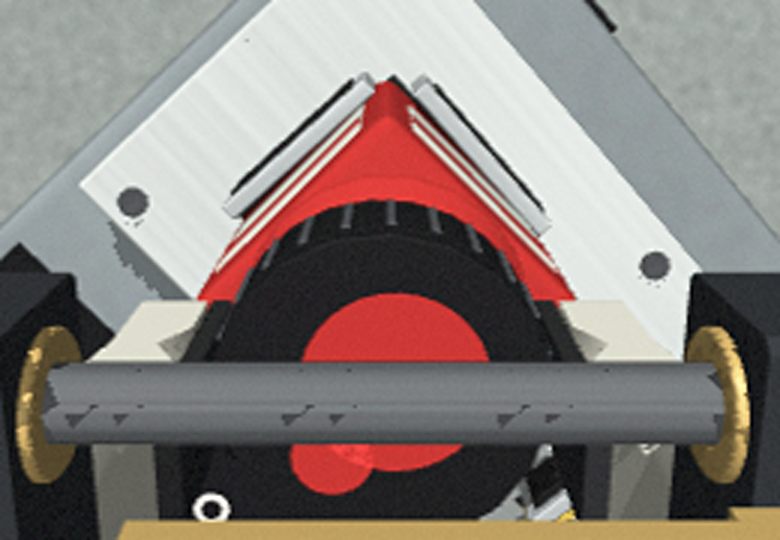

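There's no slip: the daub and ribs sit in the same place in the gripper. The jar is braced after a few degrees of play. Another 28°.

servo_tool:
  rows:
    - [[0, 0, 0], [0, 0, -0.52], 1]
    - [[0, 0, 0], [0, 0, -0.52], 1]
    - [[0, 0, 0], [0, 0, -0.52], 1]
    - [[0, 0, 0], [0, 0, -0.52], 1]
    - [[0, 0, 0], [0, 0, -0.52], 1]
    - [[0, 0, 0], [0, 0, -0.52], 1]
    - [[0, 0, 0], [0, 0, -0.52], 1]
    - [[0, 0, 0], [0, 0, -0.52], 1]
    - [[0, 0, 0], [0, 0, -0.52], 1]
    - [[0, 0, 0], [0, 0, 0], 1]
    - [[0, 0, 0], [0, 0, 0], 1]
    - [[0, 0, 0], [0, 0, 0], 1]

```text
clock: 17.03
tool_pos: [0.6201, 0.1753, 0.1629]
orientation: [180.0, -0.0, 72.8]
force: [1.0, -0.3, 3.6]
opening: 0.0581
```

Run:
```python
from h import *
o=telemetry.get_obs();print(o["tool_pos"],o["orientation"],o["opening"],o["force"],o["moment"],o["clock"])
im=optics.snapshot("wrist")[:,:,::-1]
cv2.imwrite("pics/w11.png",cv2.resize(im[120:300,130:390],None,fx=3,fy=3,interpolation=cv2.INTER_CUBIC))
```

```text
[0.62013316 0.17529764 0.162873  ] [ 1.79974099e+02 -1.36923321e-02  7.28435479e+01] 0.058055259607822596 [ 0.96076955 -0.28013955  3.63411343] [-0.2587869   0.08461448  0.04365561] 17.0333
```

View pics/w11.png

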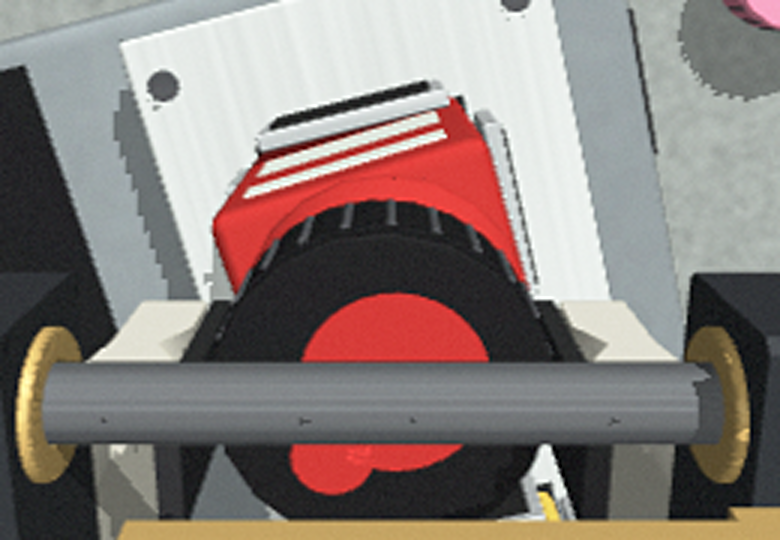

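The turn is at 73° with moment and force small, so the threads should have let go. Lifting 5 mm first to check that the jar isn't coming with it.

servo_tool:
  rows:
    - [[0, 0, -0.0025], [0, 0, 0], 1]
    - [[0, 0, -0.0025], [0, 0, 0], 1]
    - [[0, 0, 0], [0, 0, 0], 1]
    - [[0, 0, 0], [0, 0, 0], 1]

```text
clock: 17.42
tool_pos: [0.6199, 0.1753, 0.1675]
orientation: [-180.0, 0.0, 73.0]
force: [0.7, -0.7, -0.9]
opening: 0.0578
```

Run:
```python
from h import *
o=telemetry.get_obs();print(o["tool_pos"],o["orientation"],o["opening"],o["force"],o["moment"],o["clock"])
im=optics.snapshot("wrist")[:,:,::-1]
cv2.imwrite("pics/w12.png",cv2.resize(im[120:300,130:390],None,fx=3,fy=3,interpolation=cv2.INTER_CUBIC))
```

```text
[0.6198595  0.17528343 0.16749451] [-1.79989130e+02  1.80583750e-03  7.29608875e+01] 0.057761610414401456 [ 0.66441855 -0.67012601 -0.90521164] [-0.28714152 -0.09758654  0.02440084] 17.4167
```

View pics/w12.png

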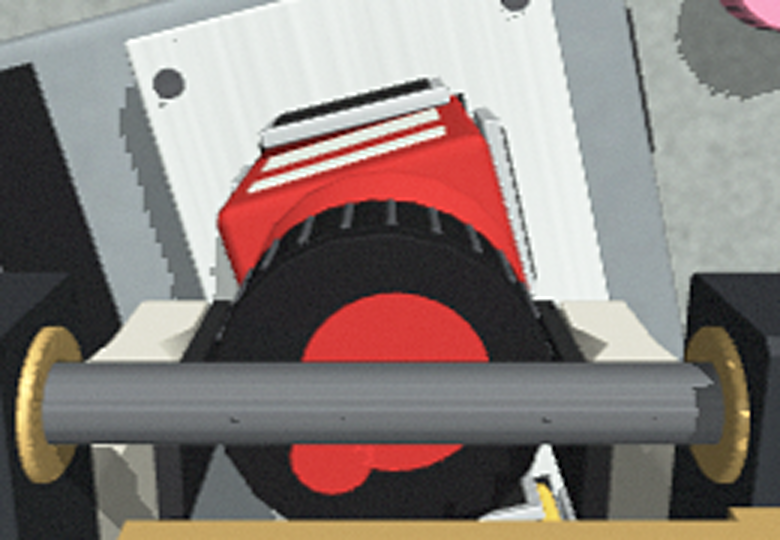

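The vertical force is only -0.9 N, which is about the lid's weight, against roughly 5 N if the jar came too. The lid is free, so I lift it 39 mm more, straight up.

servo_tool:
  rows:
    - [[0, 0, -0.004], [0, 0, 0], 1]
    - [[0, 0, -0.005], [0, 0, 0], 1]
    - [[0, 0, -0.005], [0, 0, 0], 1]
    - [[0, 0, -0.005], [0, 0, 0], 1]
    - [[0, 0, -0.005], [0, 0, 0], 1]
    - [[0, 0, -0.005], [0, 0, 0], 1]
    - [[0, 0, -0.005], [0, 0, 0], 1]
    - [[0, 0, -0.005], [0, 0, 0], 1]
    - [[0, 0, 0], [0, 0, 0], 1]
    - [[0, 0, 0], [0, 0, 0], 1]
    - [[0, 0, 0], [0, 0, 0], 1]
    - [[0, 0, 0], [0, 0, 0], 1]

```text
clock: 18.47
tool_pos: [0.6197, 0.1752, 0.2062]
orientation: [-180.0, 0.0, 73.0]
force: [-0.3, 0.1, 0.3]
opening: 0.0579
```

Run:
```python
from h import *
o=telemetry.get_obs();print(o["tool_pos"],o["orientation"],o["opening"],o["force"],o["moment"],o["clock"])
im=optics.snapshot("wrist")[:,:,::-1];s=optics.snapshot("scene")[:,:,::-1];d=optics.snapshot("side")[:,:,::-1]
cv2.imwrite("pics/w13.png",im)
cv2.imwrite("pics/sd13.png",np.hstack([cv2.resize(s[160:280,200:340],None,fx=2.8,fy=4*.7,interpolation=cv2.INTER_CUBIC),cv2.resize(d[130:250,180:320],None,fx=2.8,fy=2.8,interpolation=cv2.INTER_CUBIC)]))
```

```text
[0.61971539 0.17518852 0.20616173] [-1.79970931e+02  2.62883732e-02  7.29804269e+01] 0.05788517020865764 [-0.25936083  0.1231637   0.32063836] [-0.13916261  0.04948096 -0.02032498] 18.4667
```

View pics/w13.png

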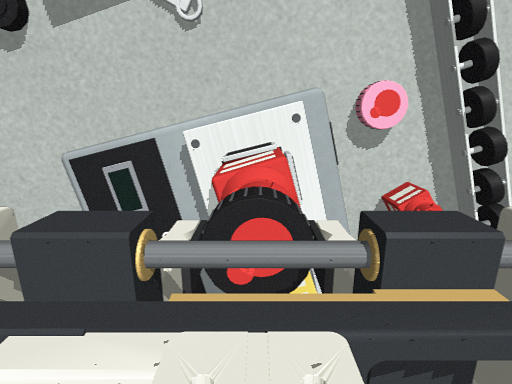

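View pics/sd13.png

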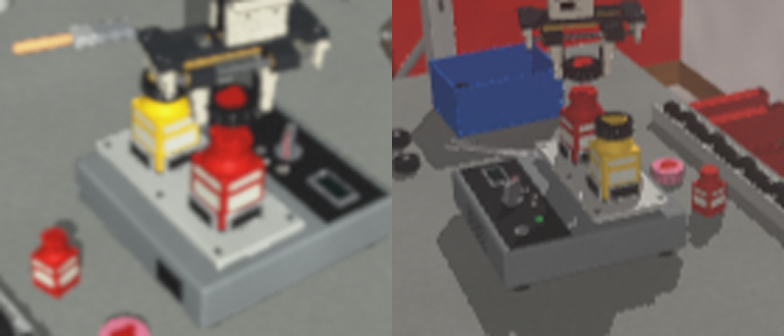

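The lid hangs level in the fingers above the open jar and the jar is down in its nest. The lift from the shut position is 43 mm, which puts the lower edge about 25 mm above the rim. The knob pointer still faces the ring. Handing in.

```bash
python3 -c "
from plant import ctrl,telemetry
print(ctrl.close_job()); o=telemetry.get_obs(); print(o['tool_pos'],o['opening'],o['clock'])"
```

```text
the job is handed in; nothing more can be done
None
the job is handed in; nothing more can be done
```

The job is handed in. I turned the selector from fast back to the white ring and unscrewed the red jar's lid by 73° of gripper turn, with no slip in the fingers. The lid is now held above the open jar. No verdict is reported, so what follows rests on my own checks.

**Last checks, at 18.5 s:**
- **Lid:** it is held at a 57.9 mm opening (the lid is 58 mm across) and level within 0.1°. It was lifted 43 mm from shut, which puts its lower edge about 25 mm above the rim, still over the jar's axis.
- **Jar:** it looks seated in its nest in the pictures. At the first 5 mm of lift the vertical force was only -0.9 N, so the jar did not come up with the lid.
- **Selector:** after I released the knob, the pointer faced the ring, and it still did in the last scene picture.
- **Bystanders:** the yellow jar and the other bench items that the last pictures show look unmoved.

**What disagreed:**
- **Fingertip position:** the real fingertips sit about 34 mm behind the reported TCP by the wrist camera (the far cameras suggested 23–27 mm), although the description puts the TCP at the tips.
- **First knob grip:** because of that offset the fingers closed just above the knob. I reopened, went lower and gripped it at 11.6 mm on the 12 mm bar.
- **Lid-to-jar angle:** I did not measure this directly. The jar turned a few degrees in its nest, so the lid turned roughly 69–73° relative to it.

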